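Hold the V-block square against the fence and its stop

ROBOT

A 6-joint arm with a two-finger parallel gripper is mounted at the origin on the work surface. World frame = base frame: x ahead of the robot, y to its left, z up, the work surface at z = 0. Lengths are in m, angles in rad, forces in N, time in s.
With the tool pointing down it reaches from about 0.35 to 0.8 m from the base axis. Payload 7.3 kg.
Tool frame: the origin (TCP) lies between the finger pads; the fingertips stand 25 mm ahead of it and the grasp point (between the pads) lies 6 mm ahead of it (r.tip_extent is the distance from the TCP to the fingertips, in m); z points along the fingers, y is the direction in which the jaws open and shut (so a half turn about z gives the same grasp; the last joint's range is limited). The gripper opens to 85 mm and grips with 20 to 120 N. Pads are 22 mm wide; open, the fingers measure 114 mm over their backs; the gripper's body (76 mm by 85 mm) begins 54 mm behind the grasp point. The pads swing forward as they close: fully open they stand 13 mm farther back than shut.
Start: joints at [0.996, 0.342, 1.524, -0, 1.275, -0.146], TCP at [0.218, 0.477, 0.256] pointing down, gripper open.
Joint ranges: [-2.53, 2.53], [-0.77, 2.02], [0.04, 2.7], [-1, 4.14], [0.28, 2.66], [-3.11, 3.11]. Speed limits (rad/s): [2.57, 2.57, 3.14, 3.14, 3.14, 3.14].

INTERFACE

Orientations are given as a unit quaternion [x, y, z, w].
In Python, from workcell import r, command_gripper, optics gives the robot as it stands. The module is installed in compiled form; this text tells all that it offers. Calls block until the motion is done:
- r.reach(position, orientation): joint-space move of the TCP to a pose.
- r.move_straight(position, orientation=None, speed=0.15, max_force=None): straight line of the TCP; orientation=None keeps the orientation; speed is the mean speed in m/s. With max_force (N) it stops when the force on the tool has changed by that much, and returns True; else False.
- r.movej(angles): joint-space move.
- command_gripper(opening, force=None): finger opening in m; force is the grip in N (None keeps the last); returns when the fingers have stopped.
- r.hold(seconds).
- r.solve_ik(position, orientation): joint angles nearest the present ones, or None.
- r.read_state(): the state.
- optics.get_image(name): name is "scene" or "top" or "wrist"; returns (picture, depth): 480x640x3 uint8, red, green, blue; 480x640 float32, m along the optical axis (not along the pixel's ray), 0 where there is no reading.
- optics.camera_model(name): a dict with "K" (3x3 intrinsics, pixels), "R" (3x3) and "t" (3): a world point X has camera coordinates R X + t; the wrist camera has in their place "tool_from_camera" (4x4, takes a point from camera to tool coordinates, whose origin is the TCP and whose axes are the flange's). Camera axes: x right, y down, z forward; pixel columns grow to the right and rows downward; lengths in m; the calibration is good to about 2 mm. A picture is of the moment at which its call begins: read the wrist's pose just before it. camera_model takes no time and is no camera call.
A pose or a line that the arm cannot do raises r.PlanningError and nothing moves.
- r.finish_job(): hands the job in, once; it reports no verdict.
The state is a dict: "time_s": time; "joint_positions": joint angles; "dq": joint speeds; "tau": joint torques, N m; "eef_pos": TCP position; "eef_rot": TCP orientation; "contact_force": force on the tool from outside, world axes, zero at the start; "torque": the same for the moment, N m; "grip_width": finger opening in m.
Only numpy, scipy, OpenCV 4.12 (cv2) and the standard library are available. Lean on these libraries where they do the work, as an engineer would, in place of code of your own. Each camera call takes 0.05 s, during which the arm holds its last target.

TASK

First slide the orange stop (with the black grip on top) along the steel fence until its white line is in line with the red pointer. Then bring the grey V-block up so that its groove runs along the fence, one end butts the left side of the stop (as seen from the robot) and its long side is flush on the fence face; press it firmly down on the surface plate and against the fence with one diagonal push, and finish while still holding that push, without letting go. Leave the stop on the pointer and do not disturb the mandrel, the ring or the nuts.

Things in the scene. Friction and masses are not known exactly. Their poses are not given: they have to be found in the camera images.
- plate: Fixed dark cast-iron surface plate, 500 mm (x) by 800 mm (y), 40 mm thick. Origin at the centre of its underside, on the bench; its flat top is at height 40 mm.
- fence: Fixed straight steel bar on the plate, 270 mm long, 20 mm thick, 28 mm tall. Origin at the middle of the foot of its working face (on the plate's top): own y runs along the fence (to the robot's left), own x points away from the robot, into the bar, so the face lies at own x = 0 and looks to -x; z up. The bar fills x 0 to 20 mm. It is bolted down by two low blue feet behind it.
- stop (a joint): Position of the orange sliding stop along the fence, in m, 0 to 0.20, growing towards the fence's own +y; value 0 is at fence y = -105 mm. It slides stiffly (about 8 N) and stays where it is left.
- stop_line (a point): Point on the orange stop's centre line, on top of it, 36 mm above the plate and over the fence face; axes as the fence's. The stop is 16 mm wide along the fence (faces 8 mm either side of this point), reaches from 40 mm in front of the fence face to 26 mm behind it, and spans 4 to 36 mm above the plate. A white line marks the centre of its rear end.
- pointer: Fixed red pointer clip on the plate behind the fence, 28 mm tall, its thin nose pointing to the fence. Axes as the fence's; the nose is at own y = 0. Its origin is at fence x = 0, on the plate, so its position along the fence is the target for the stop's centre line.
- vblock: Loose grey steel V-block, about 0.6 kg, 45 mm (own x) by 56 mm (own y, length) by 36 mm high. Origin at the centre of its underside, z up. A 90-degree V-groove, 30 mm wide and 15 mm deep, runs the whole length of the top along own y, in the middle; beside it are 7.5 mm wide flat lands. Both long sides are alike, so it may be turned by half a turn.
- mandrel: Loose polished steel mandrel standing upright on its 42 mm flange, 120 mm tall; origin at the centre of its underside. Leave alone.
- ring: Loose green anodized spacer ring, 52 mm outside, 27 mm bore, 12 mm high; origin at the centre of its underside. Leave alone.
- nut_a: Loose brass knurled nut, 33 mm across, 12 mm high; origin at the centre of its underside. Leave alone.
- nut_b: Second brass knurled nut, same size. Leave alone.
- stop_grip (a point): Middle of the stop's black grip, on the stop's centre line, 10 mm behind the fence face and 55 mm above the plate. The grip is 24 mm (x) by 16 mm (y) and stands from 36 to 64 mm above the plate.
Mind the look-alikes: they are no part of the job. What is meant by the vblock is not pink or turquoise, and is the larger of those in its own colour.

How it is judged:
By the outcome, as a careful person would: the job done as asked, in the order asked, and still so for the second after the job is handed in, while the arm keeps its last pose, push and grip.
It also fails if it takes over 70 s, if anything falls off the work surface, if the arm or the gripper's body presses on something with over 40 N, if the wrist force passes 120 N, or if a joint passes its speed limit or range.

## Working session

There is one attempt and no reset: what is moved stays moved. The work goes in short steps, each a Python script; the robot and the scene stay as the last script left them, time stands still between calls to the robot, and variables do not carry over. Pictures are saved under pics/ and viewed, and the job is handed in when it is done.

```bash
mkdir -p pics; cat > h.py <<'E'
import numpy as np, cv2
from workcell import r, command_gripper, optics
def shot(n,f):
    p,d=optics.get_image(n); cv2.imwrite('pics/%s.png'%f,p[...,::-1]); np.savez('pics/%s.npz'%f,p=p,d=d); return p,d
def w(n,f,u,v,k=1):
    d=np.load('pics/%s.npz'%f)['d']; m=optics.camera_model(n); z=d[int(v)-k:int(v)+k+1,int(u)-k:int(u)+k+1]; z=np.median(z[z>0])
    c=z*np.linalg.solve(m['K'],[u,v,1]); return m['R'].T@(c-m['t'])
def wz(n,u,v,h):
    m=optics.camera_model(n); ray=m['R'].T@np.linalg.solve(m['K'],[u,v,1]); o=-m['R'].T@m['t']; return o+ray*(h-o[2])/ray[2]
E
python3 - <<'E'
from h import *
for n in('scene','top'):
    shot(n,n+'1')
    m=optics.camera_model(n);print(m['K'],-m['R'].T@m['t'],m['R'])
s=r.read_state();print(s)
print(optics.camera_model('wrist'))
E
```

```text
[[489.67532913   0.         322.32395178]
 [  0.         489.67532913 244.97196231]
 [  0.           0.           1.        ]] [1.43601567 0.2883157  0.77950109] [[-0.22742388  0.9737732   0.00664352]
 [ 0.53821586  0.13137956 -0.83250411]
 [-0.81154301 -0.18575567 -0.55397903]]
[[499.4819025    0.         323.21126844]
 [  0.         499.4819025  235.49472892]
 [  0.           0.           1.        ]] [0.38405967 0.03307098 1.12892306] [[-0.01138754 -0.99985643 -0.01254782]
 [-0.99798513  0.01214775 -0.06227456]
 [ 0.06241804  0.01181339 -0.99798018]]
{'time_s': 0.1, 'joint_positions': array([ 9.95997995e-01,  3.42638275e-01,  1.52491580e+00,  1.40011277e-05,
        1.27539946e+00, -1.45974558e-01]), 'dq': array([ 0.00082901, -0.00024996, -0.00262267, -0.00153394, -0.00043447,
       -0.00067088]), 'tau': array([ 2.04261545e-03, -4.34448624e+01, -2.46490932e+01, -3.47926505e-05,
        4.64257377e-03, -6.35289734e-05]), 'eef_pos': array([0.21808378, 0.47720885, 0.25570509]), 'eef_rot': array([ 2.12774765e-01,  9.77101037e-01, -6.34368439e-04, -2.46213642e-04]), 'contact_force': array([0.01057304, 0.61178079, 0.09493138]), 'torque': array([-0.00313141, -0.04760596,  0.05270517]), 'grip_width': 0.08551069393381991}
{'K': array([[380.97129066,   0.        , 318.68691975],
       [  0.        , 380.97129066, 238.86196085],
       [  0.        ,   0.        ,   1.        ]]), 'tool_from_camera': array([[-9.42317553e-04, -9.64812017e-01, -2.62938936e-01,
         6.64498114e-02],
       [ 9.99999061e-01, -6.47560186e-04, -1.20766754e-03,
         3.34882226e-04],
       [ 9.94903369e-04, -2.62939827e-01,  9.64811721e-01,
        -1.17791501e-01],
       [ 0.00000000e+00,  0.00000000e+00,  0.00000000e+00,
         1.00000000e+00]])}
```

View pics/scene1.png

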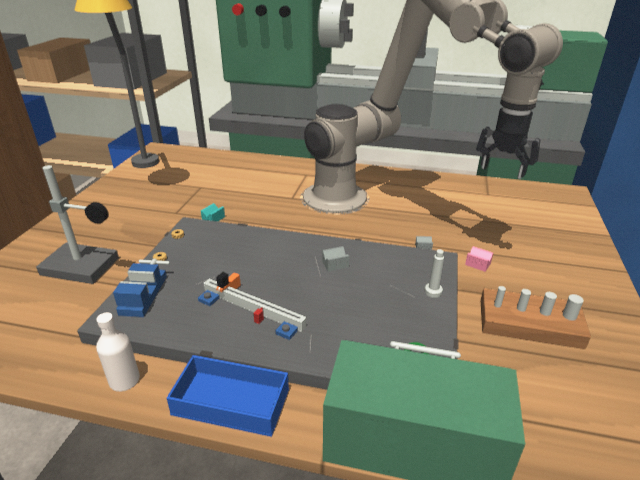

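View pics/top1.png

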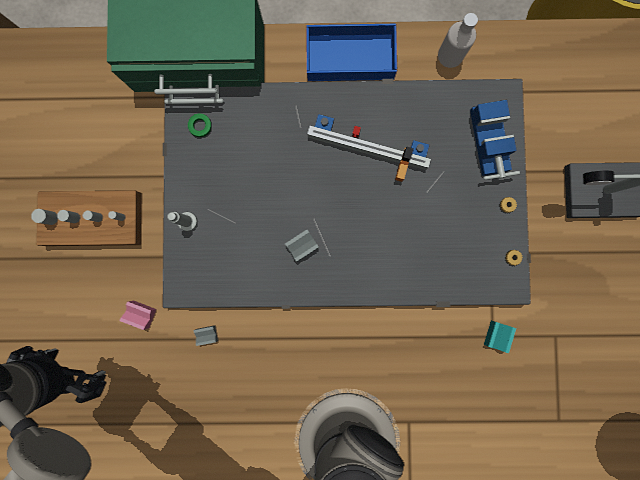

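The top view shows the fence from (309,130) to (429,162), the stop at about (404,165), the pointer at (356,131), and the large grey V-block at (302,246). I'll enlarge these.

```bash
python3 - <<'E'
import cv2
p=cv2.imread('pics/top1.png')
cv2.imwrite('pics/t_f.png',cv2.resize(p[105:195,295:445],None,fx=5.3,fy=5.3,interpolation=cv2.INTER_CUBIC))
cv2.imwrite('pics/t_v.png',cv2.resize(p[220:275,275:330],None,fx=10,fy=10,interpolation=cv2.INTER_CUBIC))
E
```

```text
(no output)
```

View pics/t_f.png

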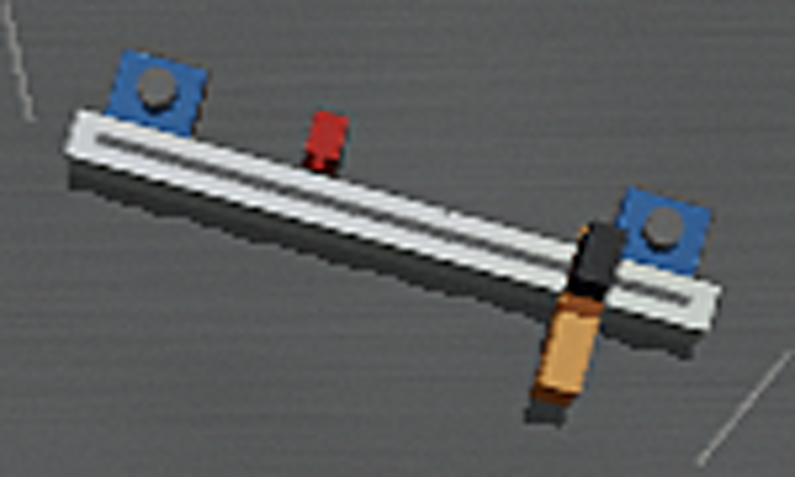

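View pics/t_v.png

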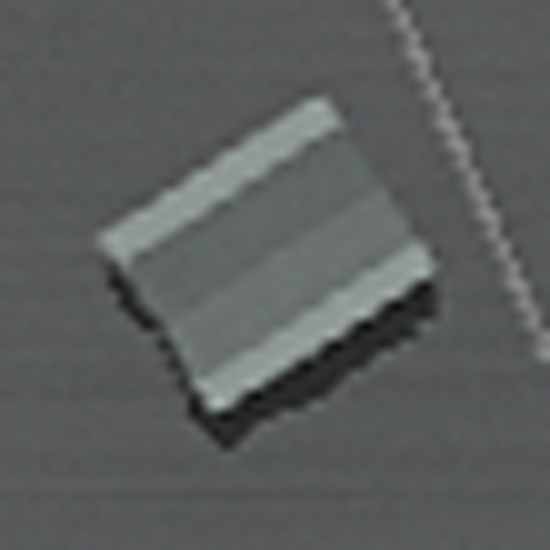

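```bash
python3 - <<'E'
from h import *
def f(u,v): return 295+(u+.5)/5.3-.5,105+(v+.5)/5.3-.5
def g(u,v): return 275+(u+.5)/10-.5,220+(v+.5)/10-.5
L=wz('top',*f(66,155),.068);R=wz('top',*f(711,332),.068);print('face',L,R,np.linalg.norm(L-R))
e=(L-R)/np.linalg.norm(L-R);M=(L+R)/2;print('e',e,M,'ang',np.degrees(np.arctan2(-e[0],e[1])))
P=wz('top',*f(322,165),.068);print('ptr',P,(P-M)@e)
S=wz('top',*f(578,343),.076);print('stop',S,(S-M)@e)
vs=[wz('top',*g(*q),.076) for q in [(100,240),(322,97),(437,268),(208,410)]]
print(np.array(vs),np.mean(vs,0)); d=vs[1]-vs[0];print('vlen axis',d,np.linalg.norm(d),np.degrees(np.arctan2(d[1],d[0])),np.linalg.norm(vs[2]-vs[1]))
E
```

```text
face [0.67048155 0.07798775 0.068     ] [ 0.59407545 -0.18197858  0.068     ] 0.27096196249682636
e [0.2819809  0.95942002 0.        ] [ 0.6322785  -0.05199541  0.068     ] ang -16.37846645956857
ptr [ 0.66482148 -0.02602936  0.068     ] 0.03408884636655563
stop [ 0.58877465 -0.1270513   0.076     ] -0.08427737541220788
[[0.43386154 0.12739067 0.076     ]
 [0.46356916 0.08019689 0.076     ]
 [0.42709707 0.0562629  0.076     ]
 [0.3977335  0.10484615 0.076     ]] [0.43056532 0.09217415 0.076     ]
vlen axis [ 0.02970762 -0.04719377  0.        ] 0.05576553227757381 -57.81033590585595 0.043623952024244274
```

```bash
cat >> h.py <<'E'
from scipy.spatial.transform import Rotation as Ro
def q(yaw,flip=False):
    # tool down, tool y along world direction rot(yaw)*y
    y=np.array([-np.sin(yaw),np.cos(yaw),0.]); 
    if flip:y=-y
    z=np.array([0,0,-1.]); return Ro.from_matrix(np.c_[np.cross(y,z),y,z]).as_quat()
def wshot(f):
    s=r.read_state(); p,d=optics.get_image('wrist'); cv2.imwrite('pics/%s.png'%f,p[...,::-1]); np.savez('pics/%s.npz'%f,p=p,d=d,pos=s['eef_pos'],rot=s['eef_rot'])
def ww(f,u,v,h):
    a=np.load('pics/%s.npz'%f); m=optics.camera_model('wrist'); T=m['tool_from_camera']; R=Ro.from_quat(a['rot']).as_matrix()
    ray=R@T[:3,:3]@np.linalg.solve(m['K'],[u,v,1]); o=a['pos']+R@T[:3,3]; return o+ray*(h-o[2])/ray[2]
E
python3 - <<'E'
from h import *
yaw=np.radians(-16.38)
e=np.array([-np.sin(yaw),np.cos(yaw),0]);M=np.array([.6323,-.052,0])
p=M-.025*e;p[2]=.19
print(r.solve_ik(p,q(yaw)),r.solve_ik(p,q(yaw,True)))
r.reach(p,q(yaw)); wshot('w1'); s=r.read_state();print(s['time_s'],s['eef_pos'])
E
```

```text
[-2.42533028e-01  5.87423105e-01  1.30973974e+00 -4.44089210e-16
  1.24442981e+00 -1.52744442e+00] [-2.42533028e-01  5.87423105e-01  1.30973974e+00 -4.44089210e-16
  1.24442981e+00  1.61414823e+00]
2.6 [ 0.62531314 -0.07492572  0.1901991 ]
```

View pics/w1.png

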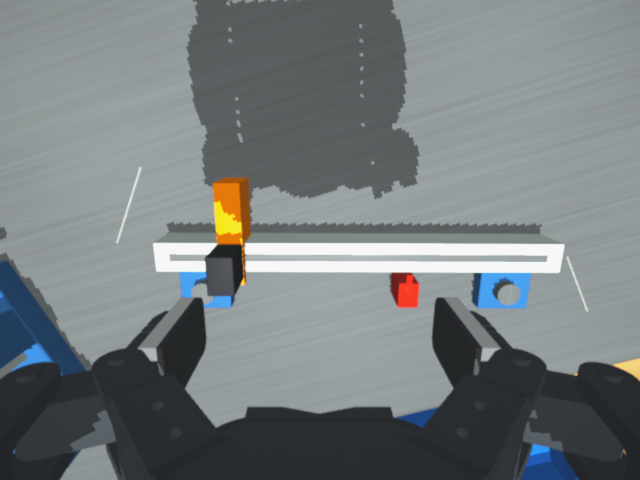

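```bash
python3 - <<'E'
import cv2
p=cv2.imread('pics/w1.png')
a=cv2.resize(p[170:320,145:275],None,fx=4,fy=4,interpolation=cv2.INTER_CUBIC)
b=cv2.resize(p[225:315,385:575],None,fx=4,fy=4,interpolation=cv2.INTER_CUBIC)
cv2.imwrite('pics/w1a.png',a);cv2.imwrite('pics/w1b.png',b)
E
```

```text
(no output)
```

View pics/w1a.png

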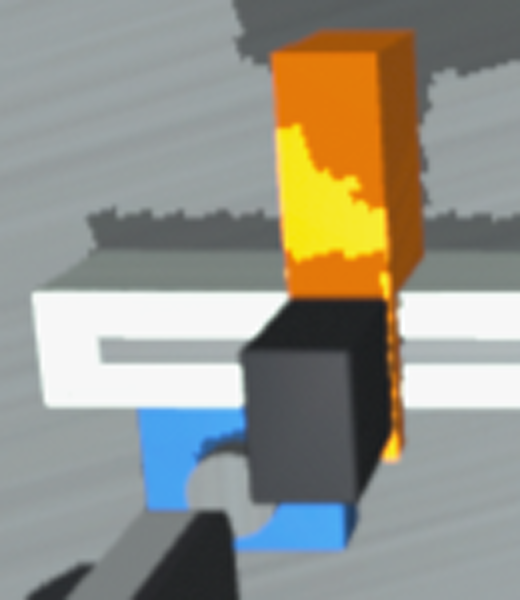

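View pics/w1b.png

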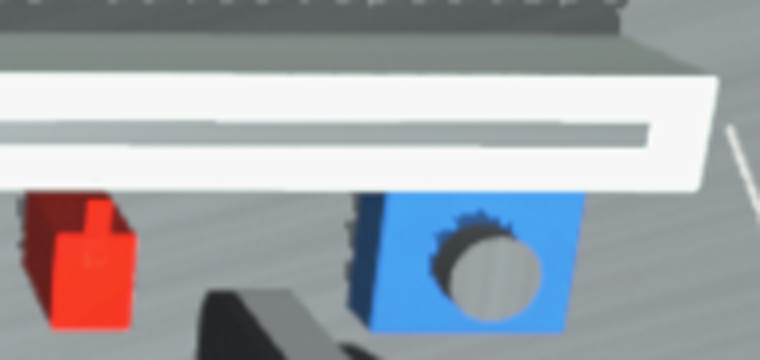

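```bash
python3 - <<'E'
from h import *
A=lambda u,v:(145+(u+.5)/4-.5,170+(v+.5)/4-.5)
B=lambda u,v:(385+(u+.5)/4-.5,225+(v+.5)/4-.5)
R=ww('w1',*A(33,291),.068);L=ww('w1',*B(717,76),.068);n=np.linalg.norm(L-R);e=(L-R)/n;M=(L+R)/2;x=np.array([e[1],-e[0],0])
print(M,n,e,np.degrees(np.arctan2(-e[0],e[1])))
def fr(p):return np.round([(p-M)@x*1e3,(p-M)@e*1e3],2)
for k in [(98,198),(98,232),(85,198),(112,198),(53,233),(135,233)]:print('nose',fr(ww('w1',*B(*k),.068)))
for k in[(272,54),(378,50),]:print('stop',fr(ww('w1',*A(*k),.076)))
for k in[(242,352),(350,350),(250,502),(355,502)]:print('grip',fr(ww('w1',*A(*k),.104)))
for k in [(45,407)]:print('rear',fr(ww('w1',*A(*k),.068)))
E
```

```text
[ 0.63439168 -0.05045414  0.068     ] 0.2691349734027953 [0.28457433 0.95865398 0.        ] -16.53340565673562
nose [21.56 34.63]
nose [27.65 35.03]
nose [21.57 32.45]
nose [21.55 36.97]
nose [27.86 27.46]
nose [27.81 41.27]
stop [-39.77 -90.5 ]
stop [-40.43 -74.38]
grip [ -1.4  -89.88]
grip [ -1.74 -74.67]
grip [ 21.39 -90.44]
grip [ 21.34 -75.26]
rear [  20.15 -134.81]
```

```bash
cat >> h.py <<'E'
yaw=np.radians(-16.5); E=np.array([-np.sin(yaw),np.cos(yaw),0]);X=np.array([E[1],-E[0],0]);M=np.array([.6344,-.0505,0])
def F(x,y,z): return M+X*x+E*y+np.array([0,0,z])
E
python3 - <<'E'
from h import *
print(r.tip_extent)
command_gripper(.05,60)
r.reach(F(.010,-.0825,.16),q(yaw))
print(r.move_straight(F(.010,-.0825,.101),speed=.08,max_force=15))
s=r.read_state();print(s['contact_force'])
command_gripper(.0,60)
s=r.read_state();print(s['time_s'],s['eef_pos'],F(.010,-.0825,.101),s['contact_force'],s['grip_width'])
E
```

```text
0.025
False
[-0.06243862  0.86778459 -0.29188012]
4.7 [ 0.62077783 -0.1326099   0.10170429] [ 0.62055693 -0.13244278  0.101     ] [-0.5958826  -0.97824088  4.32838641] 0.015338479750497172
```

```bash
python3 - <<'E'
from h import *
print(r.move_straight(F(.010,.0348,.101),speed=.06,max_force=45))
r.hold(.2)
s=r.read_state();p=s['eef_pos']-M;print(s['time_s'],p@X,p@E,p[2],s['contact_force'],s['grip_width'])
wshot('w2')
p,_=shot('top','top2'); p2,_=shot('scene','scene2')
a=cv2.imread('pics/w2.png');cv2.imwrite('pics/w2a.png',cv2.resize(a[200:420,200:440],None,fx=2.7,fy=2.7,interpolation=cv2.INTER_CUBIC))
a=cv2.imread('pics/top2.png');cv2.imwrite('pics/top2a.png',cv2.resize(a[105:195,295:445],None,fx=5.3,fy=5.3,interpolation=cv2.INTER_CUBIC))
a=cv2.imread('pics/scene2.png');cv2.imwrite('pics/scene2a.png',cv2.resize(a[260:350,190:320],None,fx=6,fy=6,interpolation=cv2.INTER_CUBIC))
E
```

```text
False
7.0083 0.010229436071851205 0.03311806360967623 0.1016664967699761 [-3.54639347 -6.16036964  6.27868084] 0.014936962524591486
```

View pics/w2.png

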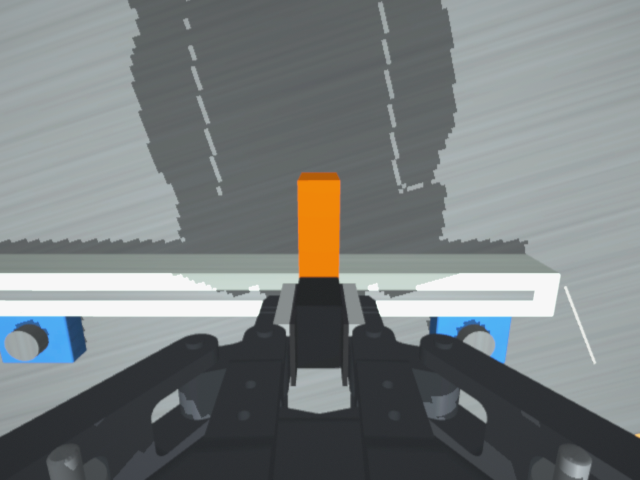

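View pics/scene2a.png

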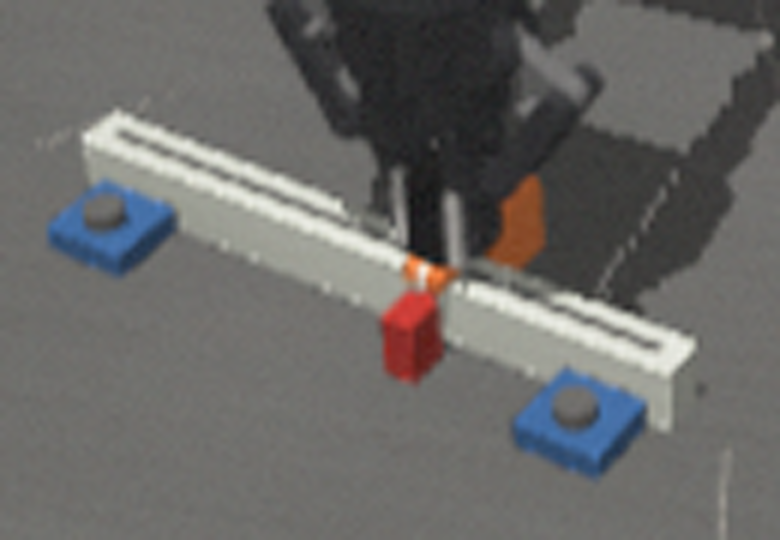

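```bash
python3 - <<'E'
from h import *
r.move_straight(F(.010,.0364,.101),speed=.02,max_force=45)
r.hold(.2)
s=r.read_state();p=s['eef_pos']-M;print(p@X,p@E)
command_gripper(.045,60); s=r.read_state();p=s['eef_pos']-M;print(p@X,p@E)
r.move_straight(F(.010,.0349,.19),speed=.12)
wshot('w3'); print(r.read_state()['time_s'])
E
python3 - <<'E'
import cv2
p=cv2.imread('pics/w3.png')
cv2.imwrite('pics/w3a.png',cv2.resize(p[165:315,225:425],None,fx=4,fy=4,interpolation=cv2.INTER_CUBIC))
E
```

```text
0.010246054956208303 0.03471617196869554
0.009880749950593862 0.036668816829141415
8.95
```

View pics/w3.png

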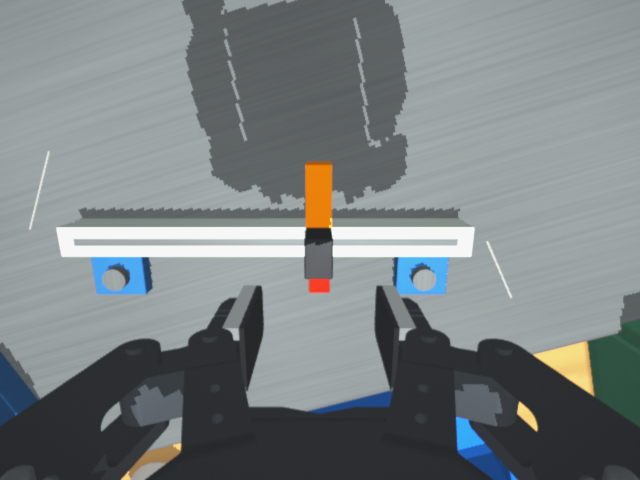

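View pics/w3a.png

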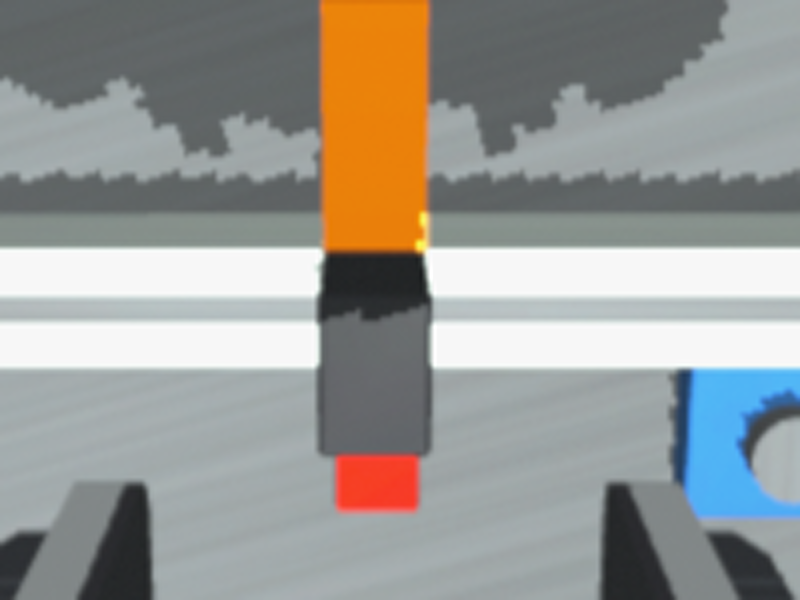

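```bash
python3 - <<'E'
from h import *
a=np.load('pics/w3.npz')['p'].astype(float)
def edges(row,u0,u1,ch):
    l=a[row-1:row+2,u0:u1,:].mean(0)@ch; g=np.gradient(l); 
    c=np.arange(u0,u1)
    out=[]
    for s in(1,-1):
        k=np.argmax(s*g); ks=np.arange(max(k-2,0),min(k+3,len(g))); wt=np.clip(s*g[ks],0,None); out.append((c[ks]*wt).sum()/wt.sum())
    return out
sat=np.array([1,-.5,-.5])
rel=lambda p:((p-M)@X*1e3,(p-M)@E*1e3)
for row,h in((175,.076),(190,.076),(205,.076),(215,.076),(284,.068),(287,.068),(289,.068)):
    L,R=edges(row,290,350,sat); print(row,L,R,[rel(ww('w3',u,row,h))[1].round(2) for u in(L,R)],rel(ww('w3',(L+R)/2,row,h))[1].round(2))
for row in (255,262,270):
    l=a[row,290:350].sum(1);print(l.astype(int)[8:50])
E
```

```text
175 304.7913000977517 331.607265586647 [np.float64(26.54), np.float64(42.66)] 34.6
190 304.77597242737573 331.57330735509015 [np.float64(26.44), np.float64(42.71)] 34.58
205 305.05836951278343 331.1754470758821 [np.float64(26.52), np.float64(42.54)] 34.53
215 305.07658102766794 331.30479960415636 [np.float64(26.46), np.float64(42.67)] 34.56
284 308.5676113360323 329.1253041362531 [np.float64(28.02), np.float64(41.83)] 34.92
287 308.5712560386474 329.11527494908347 [np.float64(28.01), np.float64(41.83)] 34.92
289 308.5744336569579 329.06612576064913 [np.float64(28.0), np.float64(41.81)] 34.9
[741 741 741 741 741 741 646 342 301 310 312 312 315 313 314 316 315 316
 319 319 319 320 318 320 319 318 319 318 318 319 321 318 315 293 482 740
 741 741 741 741 741 741]
[498 496 495 499 498 485 327 259 294 306 310 312 313 314 314 313 314 313
 315 316 314 314 313 315 316 314 313 314 311 314 312 313 310 271 269 440
 486 492 489 493 495 495]
[495 496 496 494 492 480 359 269 294 307 308 309 308 310 308 307 308 309
 309 310 307 309 308 307 309 310 309 309 307 308 307 309 301 269 318 457
 492 491 488 486 483 485]
```

The stop sits at 34.6 mm and the pointer at 34.9 mm in the fence frame, so the first step is good to about 0.35 mm. Next I'll look at the V-block.

```bash
python3 - <<'E'
from h import *
command_gripper(.085)
r.reach([.4306,.0922,.21],q(np.radians(-57.8)))
wshot('w4'); s=r.read_state(); print(s['time_s'],s['joint_positions'])
p=cv2.imread('pics/w4.png')
cv2.imwrite('pics/w4a.png',cv2.resize(p[170:320,225:425],None,fx=4,fy=4,interpolation=cv2.INTER_CUBIC))
E
```

```text
10.4583 [ 3.57933455e-02  2.37430763e-01  1.81215360e+00 -1.38610934e-04
  1.09059005e+00 -5.26649905e-01]
```

View pics/w4a.png

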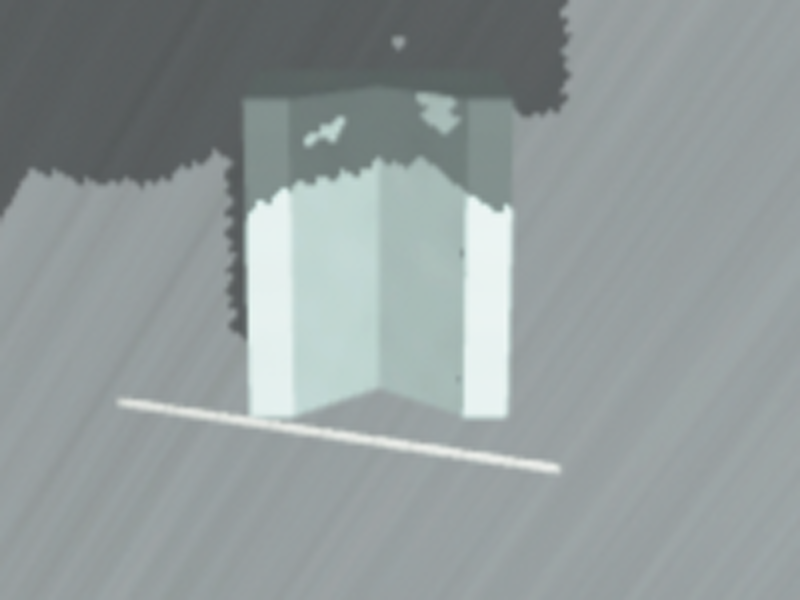

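```bash
python3 - <<'E'
from h import *
c=[ww('w4',225+(u+.5)/4-.5,170+(v+.5)/4-.5,.076)for u,v in[(243,98),(512,98),(508,417),(249,415)]]
c=np.array(c);print(c.mean(0));d=lambda a:(np.linalg.norm(a)*1e3,np.degrees(np.arctan2(a[1],a[0])))
print(d(c[1]-c[0]),d(c[2]-c[3]),d(c[2]-c[1]),d(c[3]-c[0]))
E
```

```text
[0.43206844 0.09259522 0.076     ]
(np.float64(44.717878521451226), np.float64(32.20481054409047)) (np.float64(45.58671672741689), np.float64(31.731801833983702)) (np.float64(56.41868730903322), np.float64(-57.157686266289474)) (np.float64(56.03936748211346), np.float64(-58.040114537108295))
```

```bash
python3 - <<'E'
from h import *
command_gripper(.056,60); c=np.array([.4321,.0926,0]); Q=q(np.radians(-57.9))
r.reach(c+[0,0,.115],Q)
print(r.move_straight(c+[0,0,.05],speed=.04,max_force=5))
s=r.read_state();z=s['eef_pos'][2];print('touch z',z,s['contact_force'],s['grip_width'])
r.move_straight(c+[0,0,z+.0305],speed=.08); r.hold(.1)
s=r.read_state();print(s['time_s'],s['eef_pos'],s['contact_force'])
command_gripper(.0,90); s=r.read_state();print(s['time_s'],s['eef_pos'],s['contact_force'],s['grip_width'])
wshot('w5')
E
```

```text
True
touch z 0.060808337614873004 [-1.2932243  -0.32879337  7.86210198] 0.05614679547113886
13.1833 [0.43171083 0.09257355 0.09078926] [-0.85508055 -1.1078988  -0.69888263]
13.4667 [0.43192362 0.09265455 0.09145194] [-1.98942182  0.05039784  6.72919854] 0.04233143508249119
```

View pics/w5.png

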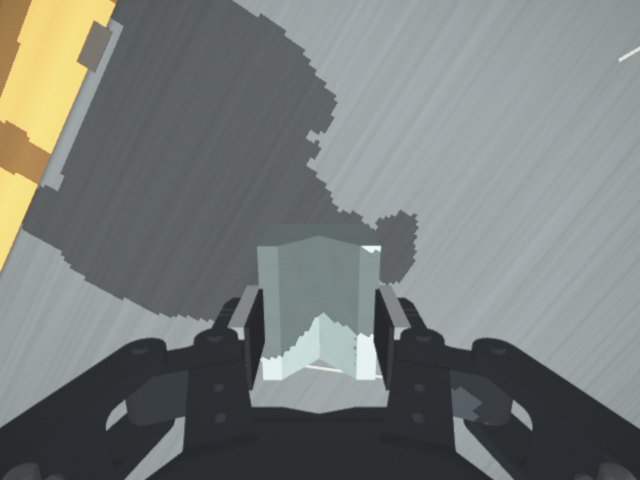

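```bash
python3 - <<'E'
from h import *
c=np.array([.4321,.0926,0])
r.move_straight(c+[0,0,.103],speed=.04); r.hold(.15)
s=r.read_state();print(s['time_s'],s['eef_pos'],s['contact_force'],s['grip_width'])
wshot('w6'); shot('scene','scene3')
p=cv2.imread('pics/scene3.png');cv2.imwrite('pics/scene3a.png',cv2.resize(p[200:300,280:400],None,fx=5,fy=5,interpolation=cv2.INTER_CUBIC))
E
```

```text
14.1083 [0.43187384 0.09258416 0.10276164] [-0.8134392  -1.14215332 -7.17026008] 0.04156366821201891
```

View pics/scene3a.png

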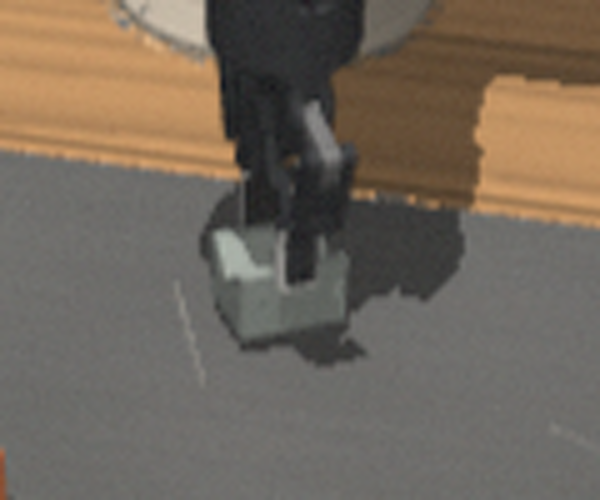

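View pics/w6.png

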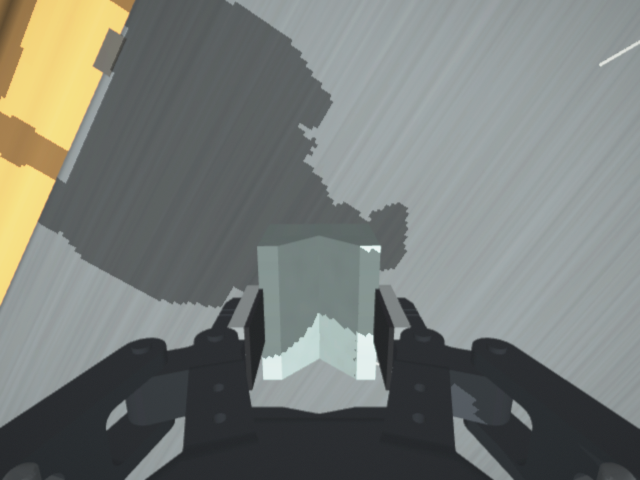

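```bash
python3 - <<'E'
from h import *
for u,v in [(278,286),(318,286),(297,275),(297,260),(258,275),(335,265),(335,300),(335,325),(258,335),(335,285),(300,300)]:
    x=280+u/5;y=200+v/5;print((u,v),w('scene','scene3',round(x),round(y),0).round(4))
E
```

```text
(278, 286) [0.4597 0.0999 0.0828]
(318, 286) [0.4439 0.1172 0.0749]
(297, 275) [0.4605 0.1074 0.0906]
(297, 260) [0.466  0.1082 0.1034]
(258, 275) [0.4575 0.0892 0.0855]
(335, 265) [0.4353 0.123  0.0822]
(335, 300) [0.4367 0.124  0.0619]
(335, 325) [0.4278 0.123  0.0398]
(258, 335) [0.443  0.0869 0.0379]
(335, 285) [0.4388 0.124  0.0725]
(300, 300) [0.4488 0.1082 0.0675]
```

```bash
python3 - <<'E'
from h import *
c=np.array([.4321,.0926,0])
print(r.move_straight(c+[0,0,.085],speed=.03,max_force=5))
s=r.read_state();print(s['eef_pos'],s['contact_force'])
command_gripper(.056,90)
r.move_straight(c+[0,0,.0928],speed=.03);r.hold(.1)
command_gripper(.0,90);s=r.read_state();print(s['eef_pos'],s['contact_force'],s['grip_width'])
r.move_straight(c+[0,0,.103],speed=.04);r.hold(.1)
s=r.read_state();print(s['time_s'],s['eef_pos'],s['contact_force'],s['grip_width'])
wshot('w7');shot('scene','scene4')
for u,v in [(297,250),(297,260),(297,265),(297,270),(297,275),(297,280)]:
    print(v,w('scene','scene4',round(280+u/5),round(200+v/5),0).round(4))
E
```

```text
True
[0.43224758 0.09258688 0.09149149] [-0.1065564  -0.1639193   4.98896214]
[0.43202711 0.09257786 0.093453  ] [-2.69108991 -1.53129922  9.47613724] 0.041625946101328616
16.0833 [0.43183962 0.09259999 0.10269844] [ 0.37922283 -1.145197   -7.21201928] 0.04153186138501991
250 [0.4592 0.1068 0.1045]
260 [0.4681 0.1086 0.1048]
265 [0.4628 0.1077 0.0982]
270 [0.4618 0.1076 0.0945]
275 [0.463  0.1079 0.0924]
280 [0.461  0.1076 0.088 ]
```

View pics/w7.png

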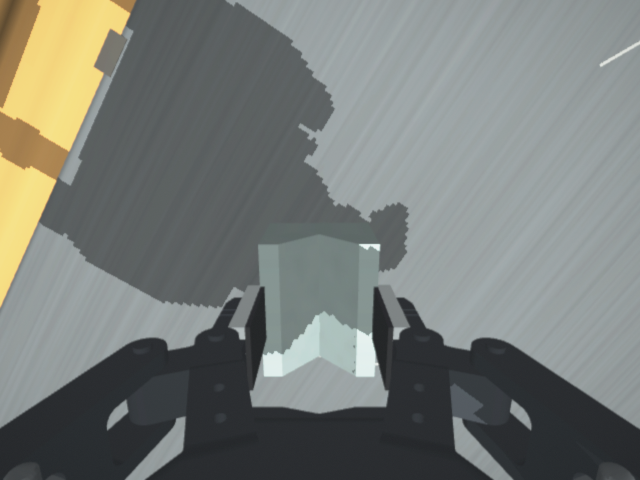

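```bash
python3 - <<'E'
from h import *
Q=q(yaw-np.pi/2)
r.move_straight(F(-.036,.083,.103),Q,speed=.12); r.hold(.1)
s=r.read_state();p=s['eef_pos']-M;print(s['time_s'],p@X,p@E,p[2],s['contact_force'],s['grip_width'],s['joint_positions'])
wshot('w8');
E
```

```text
18.0917 -0.03635463884151507 0.08309579617149548 0.1030776605219359 [-0.04147551 -1.00723038 -6.39513502] 0.041789325165766264 [-5.93917918e-02  6.67538813e-01  1.42291816e+00  6.92450791e-05
  1.05135359e+00  2.28121147e-01]
```

View pics/w8.png

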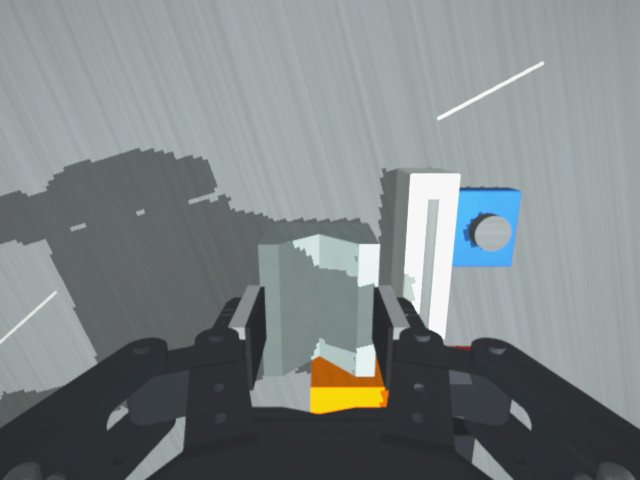

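```bash
python3 - <<'E'
from h import *
def st(t):
    s=r.read_state();p=s['eef_pos']-M;f=s['contact_force'];print(t,round(s['time_s'],2),(p@X*1e3).round(2),(p@E*1e3).round(2),(p[2]*1e3).round(2),'f',np.round([f@X,f@E,f[2]],1),round(s['grip_width'],4))
    return s
print(r.move_straight(F(-.036,.083,.0943),speed=.04,max_force=6)); st('low')
print(r.move_straight(F(-.0265,.0775,.0943),speed=.03,max_force=6)); st('near')
print(r.move_straight(F(-.0265,.066,.0943),speed=.012,max_force=4)); s=st('ybutt'); wshot('w9')
E
```

```text
True
low 18.44 -35.97 83.0 93.6 f [0.7 0.2 6. ] 0.0415
True
near 18.67 -35.37 82.65 93.58 f [ 1.1 -0.4  5.7] 0.0414
True
ybutt 19.07 -35.36 82.62 93.57 f [ 0.2 -0.2  4.9] 0.0416
```

View pics/w9.png

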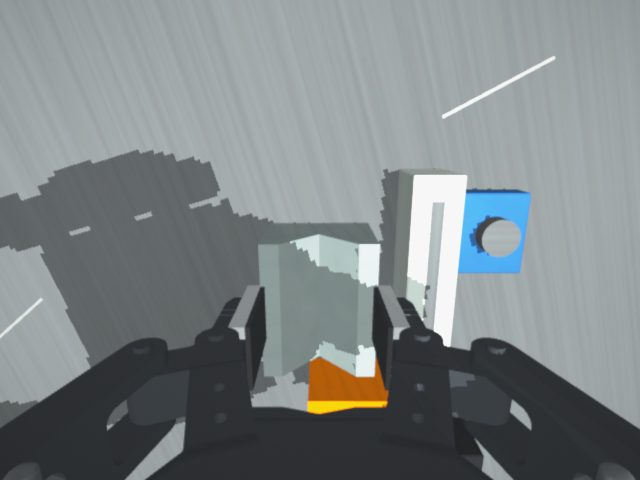

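```bash
cat >> h.py <<'E'
def st(t):
    s=r.read_state();p=s['eef_pos']-M;f=s['contact_force'];print(t,round(s['time_s'],2),(p@X*1e3).round(2),(p@E*1e3).round(2),(p[2]*1e3).round(2),'f',np.round([f@X,f@E,f[2]],1),round(s['grip_width'],4))
    return s
E
python3 - <<'E'
from h import *
r.move_straight(F(-.0355,.0827,.0955),speed=.03);r.hold(.1); st('up')
print(r.move_straight(F(-.0265,.0775,.0955),speed=.03,max_force=6)); r.hold(.1);st('near')
print(r.move_straight(F(-.0265,.066,.0955),speed=.012,max_force=4)); s=st('ybutt'); wshot('w10')
E
```

```text
up 19.47 -36.3 82.51 94.27 f [ 0.2 -0.3 -7.5] 0.0418
False
near 20.07 -26.63 77.5 95.44 f [ 0.3  1.  -6.4] 0.0415
True
ybutt 20.71 -27.36 70.59 94.26 f [-0.3  2.3 -6.3] 0.0414
```

View pics/w10.png

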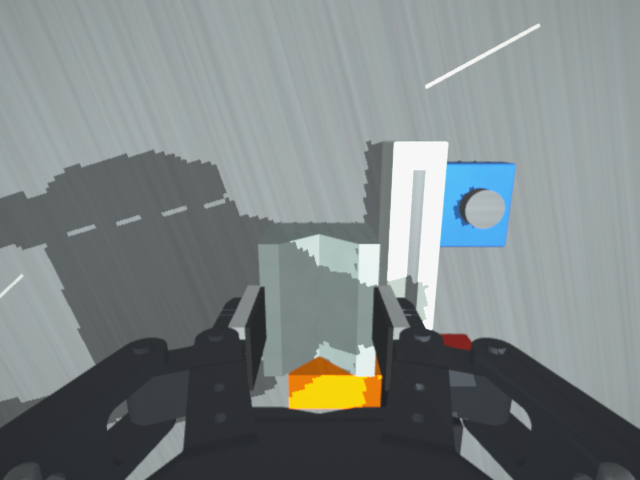

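```bash
python3 - <<'E'
from h import *
print(r.move_straight(F(-.018,.0706,.0952),speed=.012,max_force=6)); st('xcontact')
r.hold(.1); s=st('h'); wshot('w11')
E
```

```text
True
xcontact 21.11 -27.5 70.63 93.66 f [-0.3 -0.   5.6] 0.0417
h 21.21 -27.54 70.66 93.63 f [-0.  -0.9  5.9] 0.0416
```

View pics/w11.png

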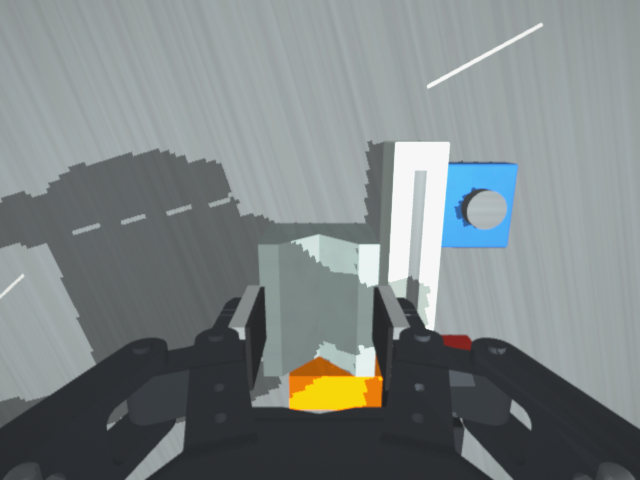

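```bash
python3 - <<'E'
from h import *
r.move_straight(F(-.0275,.0709,.0958),speed=.03);r.hold(.3); st('up')
print(r.move_straight(F(-.017,.0709,.0958),speed=.02,max_force=7)); st('xcontact')
r.hold(.1); s=st('h'); wshot('w12')
E
```

```text
up 21.82 -27.73 70.84 95.32 f [ 0.4 -0.3 -6.3] 0.0417
True
xcontact 22.2 -23.05 70.7 94.17 f [-0.4  0.1 -6.4] 0.0418
h 22.3 -23.23 70.64 93.87 f [-1.3  0.6 -1.4] 0.0414
```

View pics/w12.png

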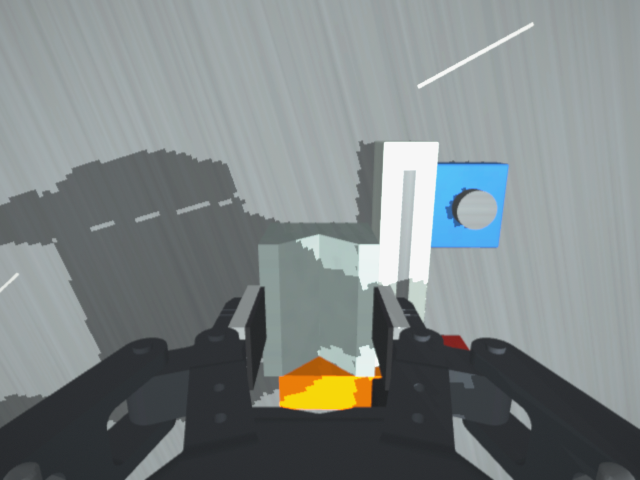

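```bash
python3 - <<'E'
from h import *
for k in (0,1,2):
    print(r.move_straight(F(-.0222+.001*k,.0708,.0930-.001*k),speed=.015,max_force=40)); r.hold(.15); st(k)
E
```

```text
False
0 22.77 -22.69 70.76 93.88 f [-4.8 -0.7  5.6] 0.0417
False
1 23.17 -22.31 70.83 93.83 f [-9.5 -0.8 12.4] 0.0416
False
2 23.57 -21.87 70.9 93.79 f [-13.5  -1.2  20. ] 0.0416
```

```bash
python3 - <<'E'
from h import *
wshot('w13'); shot('top','top3')
p=cv2.imread('pics/w13.png')
cv2.imwrite('pics/w13a.png',cv2.resize(p[130:310,300:450],None,fx=4,fy=3.3,interpolation=cv2.INTER_CUBIC))
cv2.imwrite('pics/w13b.png',cv2.resize(p[330:430,240:440],None,fx=4,fy=4,interpolation=cv2.INTER_CUBIC))
E
```

```text
(no output)
```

View pics/w13a.png

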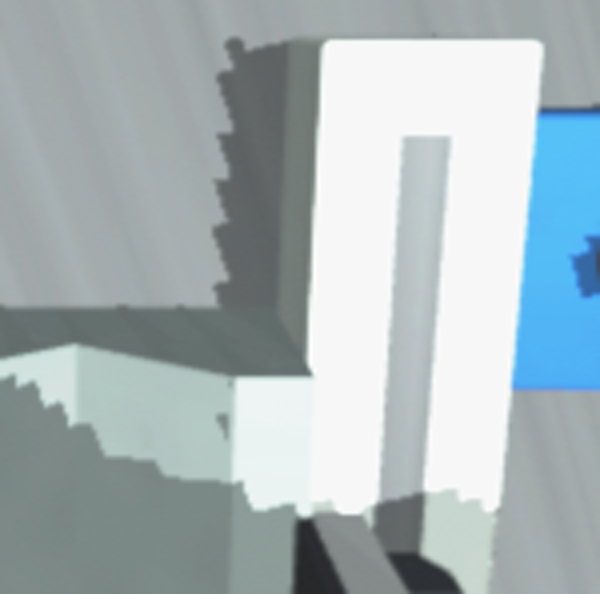

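View pics/w13b.png

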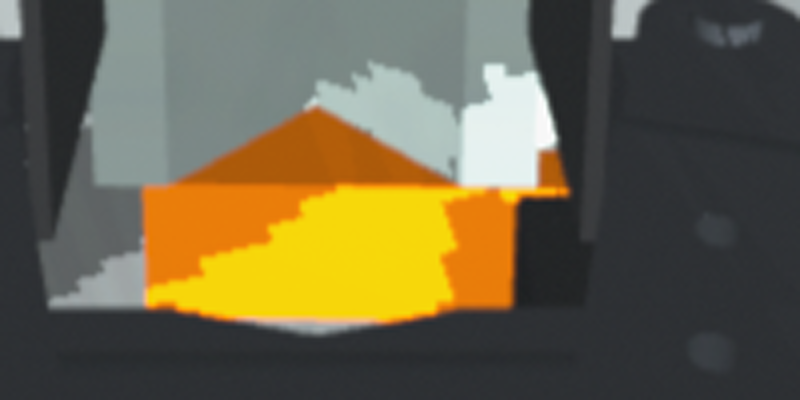

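```bash
python3 - <<'E'
from h import *
A=lambda u,v:(300+(u+.5)/4-.5,130+(v+.5)/3.3-.5)
B=lambda u,v:(240+(u+.5)/4-.5,330+(v+.5)/4-.5)
def fr(p):p=p-M;return np.round([p@X*1e3,p@E*1e3],2)
for n,pt,h in [('fence corner',A(323,40),.068),('fence edge',A(308,355),.068),('fence rear corner',A(543,40),.068),('rear low',A(493,560),.068),('blk near-end corner',A(313,377),.076),('land inner near',A(232,377),.076),('blk far-end',B(537,187),.076),('far land inner',B(459,187),.076),('blk robot side far',B(95,185),.076),('stop front',B(145,187),.076)]:
    print(n,fr(ww('w13',*pt,h)))
E
```

```text
fence corner [1.1000e-01 1.3528e+02]
fence edge [ 0.17 99.3 ]
fence rear corner [ 19.97 135.27]
rear low [19.89 73.32]
blk near-end corner [-0.33 98.91]
land inner near [-7.78 98.87]
blk far-end [ 0.31 42.66]
far land inner [-7.62 42.53]
blk robot side far [-44.96  42.13]
stop front [-39.81  41.98]
```

```bash
python3 - <<'E'
from h import *
r.move_straight(F(-.0226,.0709,.0945),speed=.02); r.hold(.15); st('back')
print(r.move_straight(F(-.0226,.0680,.0945),speed=.008,max_force=4.5)); st('ybutt'); 
s=r.read_state();y=(s['eef_pos']-M)@E
for k in (1,2,3,4):
    print(r.move_straight(F(-.0222+.001*k,y-.0004,.0930-.001*k),speed=.02,max_force=45)); r.hold(.1); st(k)
wshot('w14'); shot('top','top4'); shot('scene','scene5')
p=cv2.imread('pics/w14.png')
cv2.imwrite('pics/w14b.png',cv2.resize(p[330:430,240:440],None,fx=4,fy=4,interpolation=cv2.INTER_CUBIC))
cv2.imwrite('pics/w14a.png',cv2.resize(p[130:310,300:450],None,fx=4,fy=3.3,interpolation=cv2.INTER_CUBIC))
a=cv2.imread('pics/scene5.png');cv2.imwrite('pics/scene5a.png',cv2.resize(a[260:350,190:320],None,fx=6,fy=6,interpolation=cv2.INTER_CUBIC))
E
```

```text
back 24.18 -22.77 70.86 94.0 f [-1.9  0.6 -4.6] 0.0414
True
ybutt 24.43 -22.7 70.64 93.83 f [1.  1.  4.8] 0.0415
False
1 24.82 -22.26 70.68 93.88 f [-9.3  1.3 13.6] 0.0414
False
2 25.18 -22.1 70.67 93.84 f [-14.3   0.3  21.4] 0.0412
False
3 25.52 -21.65 70.69 93.78 f [-18.7  -0.5  28.9] 0.0414
False
4 25.88 -21.53 70.73 93.75 f [-24.5  -1.4  36.9] 0.0418
```

View pics/w14b.png

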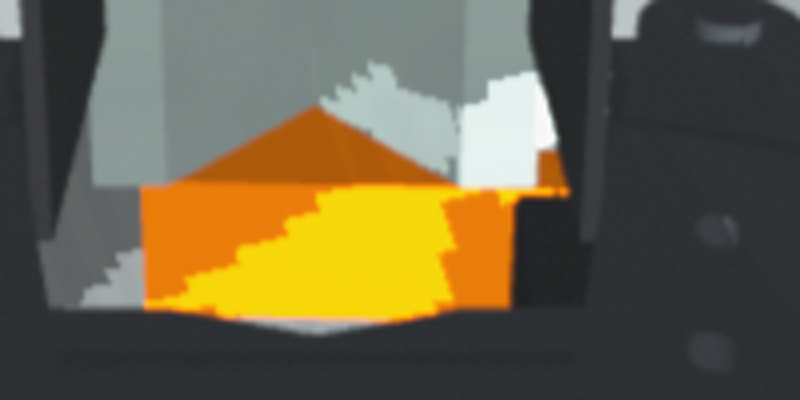

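View pics/w14a.png

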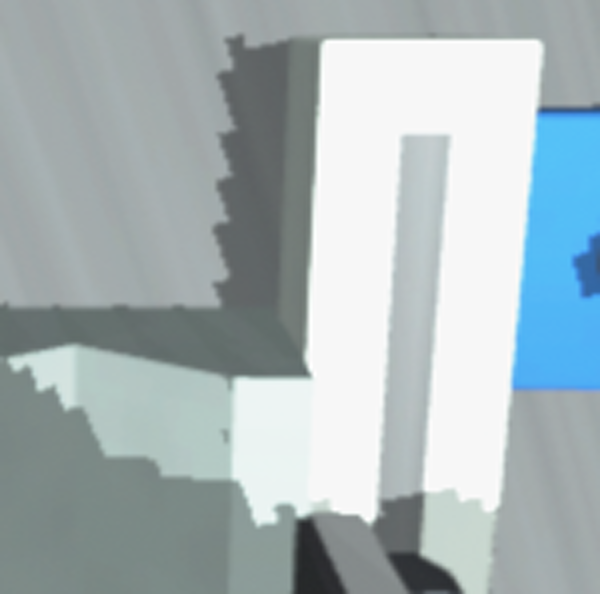

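View pics/scene5a.png

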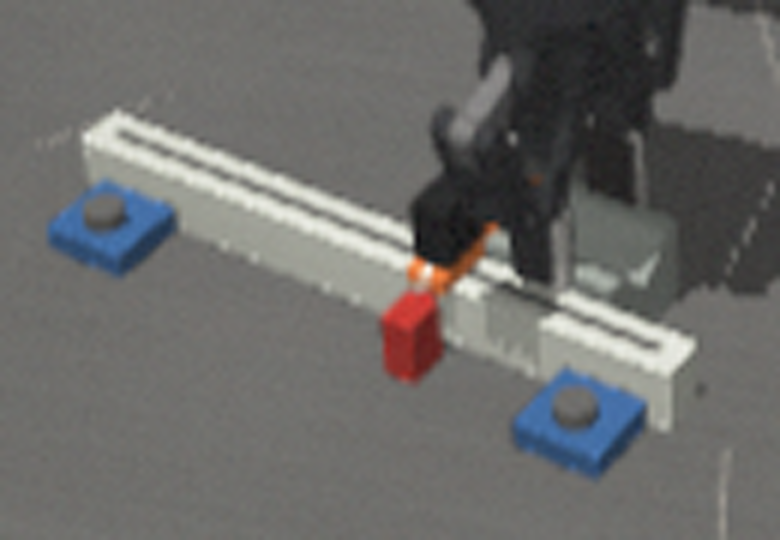

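```bash
python3 - <<'E'
from h import *
def ht(f,u,v,k=2):
    a=np.load('pics/%s.npz'%f); m=optics.camera_model('wrist'); T=m['tool_from_camera']; R=Ro.from_quat(a['rot']).as_matrix()
    out=[]
    for vv in range(v-k,v+k+1):
        for uu in range(u-k,u+k+1):
            z=a['d'][vv,uu]
            if z>0: c=z*np.linalg.solve(m['K'],[uu,vv,1]); out.append(a['pos']+R@(T[:3,:3]@c+T[:3,3]))
    o=np.median(out,0);p=o-M;return np.round([p@X*1e3,p@E*1e3,o[2]*1e3],2)
A=lambda u,v:(round(300+u/4),round(130+v/3.3)); B=lambda u,v:(round(240+u/4),round(330+v/4))
for f in('w13','w14'):
  for n,p in [('fence',A(360,80)),('fence',A(345,250)),('fence',A(345,450)),('far land near end',A(272,400)),('far land',A(272,470)),('far land far end',B(498,165)),('rob land far end',B(125,165)),('rob land near end',(268,256)),('rob land',(268,275)),('stop',B(430,215)),('stop l',B(200,215)),('plate',(60,60)),('plate',(250,60))]:
    print(f,n,ht(f,*p))
E
```

```text
w13 fence [  3.84 131.01  68.39]
w13 fence [  3.2  111.71  68.14]
w13 fence [ 4.43 87.36 68.09]
w13 far land near end [-3.87 96.15 76.02]
w13 far land [-3.56 87.78 76.02]
w13 far land far end [-3.72 45.11 76.27]
w13 rob land far end [-41.55  45.14  76.78]
w13 rob land near end [-41.13  94.17  76.94]
w13 rob land [-41.35  86.64  76.86]
w13 stop [-10.18  39.16  76.23]
w13 stop l [-34.05  38.82  76.18]
w13 plate [-131.67  168.15   40.25]
w13 plate [-51.53 167.67  40.23]
w14 fence [  3.88 130.8   68.18]
w14 fence [  3.29 111.52  68.38]
w14 fence [ 4.42 87.56 68.31]
w14 far land near end [-3.7  96.1  76.09]
w14 far land [-3.45 87.93 76.22]
w14 far land far end [-3.71 45.25 76.19]
w14 rob land far end [-41.53  44.97  76.94]
w14 rob land near end [-40.84  94.08  77.29]
w14 rob land [-41.12  86.46  76.82]
w14 stop [-9.78 38.87 76.42]
w14 stop l [-33.82  38.5   76.28]
w14 plate [-132.45  168.     40.42]
w14 plate [-51.66 167.51  40.4 ]
```

Depth shows the robot-side land about 0.7 mm higher than the fence-side land. The in-grip push is therefore tilting the block by about 1°. I'll release it so it settles flat, then push with closed fingertips in the groove.

```bash
python3 - <<'E'
from h import *
r.move_straight(F(-.0225,.0707,.0936),speed=.03); r.hold(.15); st('neutral')
command_gripper(.055,90); r.hold(.1); st('open')
r.move_straight(F(-.0225,.0707,.135),speed=.1); r.hold(.1); st('up')
wshot('w15')
E
```

```text
neutral 26.53 -23.18 70.72 93.96 f [-6.6  0.7  7.1] 0.0415
open 26.92 -22.18 70.6 93.4 f [-1.2  0.1 -1.1] 0.0549
up 27.58 -22.99 70.59 134.14 f [-0.4  0.5  0. ] 0.0549
```

View pics/w15.png

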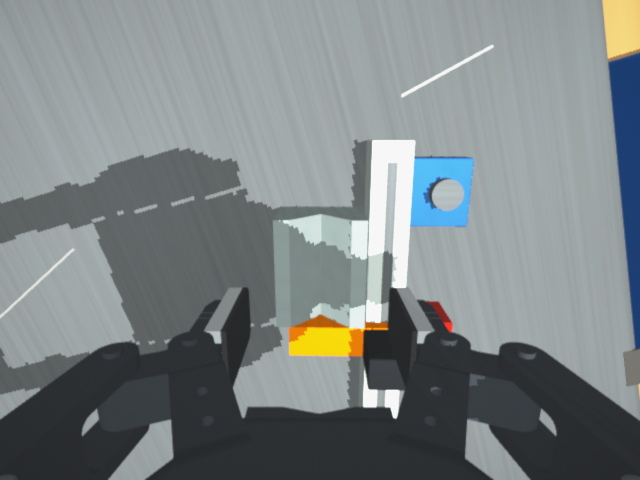

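```bash
python3 - <<'E'
from h import *
command_gripper(.0,60); st('closed'); wshot('w16')
E
```

```text
closed 28.2 -22.49 70.71 135.0 f [ 0.   0.  -0.6] 0.0002
```

View pics/w16.png

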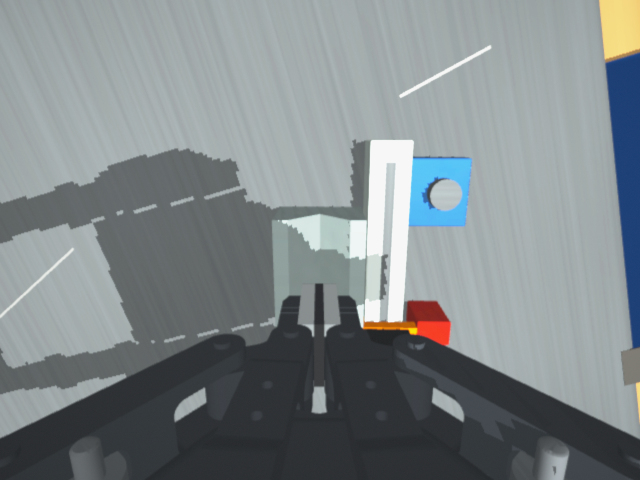

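```bash
python3 - <<'E'
from h import *
r.move_straight(F(-.0225,.0707,.103),speed=.08); r.hold(.1)
st('a'); print(r.move_straight(F(-.0215,.0707,.088),speed=.02,max_force=5)); s=st('touch')
E
```

```text
a 28.9 -22.15 70.76 103.47 f [0.  0.3 0.6] 0.0
True
touch 29.43 -22.06 70.71 93.56 f [-0.9 -0.7  5.4] -0.0
```

```bash
python3 - <<'E'
from h import *
for k in (1,2,3,4):
    print(r.move_straight(F(-.0220+.0012*k,.0706,.0935-.0010*k),speed=.02,max_force=45)); r.hold(.15); st(k)
wshot('w17');shot('scene','scene6');shot('top','top5')
a=cv2.imread('pics/scene6.png');cv2.imwrite('pics/scene6a.png',cv2.resize(a[240:350,190:340],None,fx=5,fy=5,interpolation=cv2.INTER_CUBIC))
E
```

```text
False
1 29.83 -21.7 70.72 93.4 f [-5.7 -0.6 10.7] -0.0002
False
2 30.23 -21.31 70.77 93.23 f [-10.9  -1.1  16.3] -0.0001
False
3 30.63 -20.55 70.76 93.24 f [-15.1  -2.8  24.1] -0.0003
False
4 31.03 -19.59 70.81 93.38 f [-18.2  -2.4  31.5] -0.0003
```

View pics/w17.png

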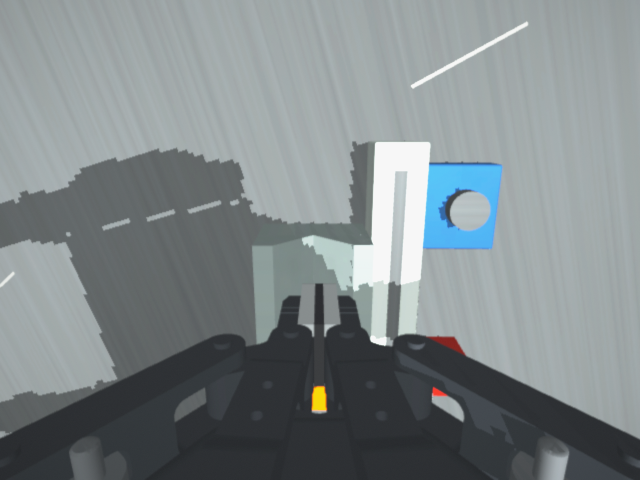

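View pics/scene6a.png

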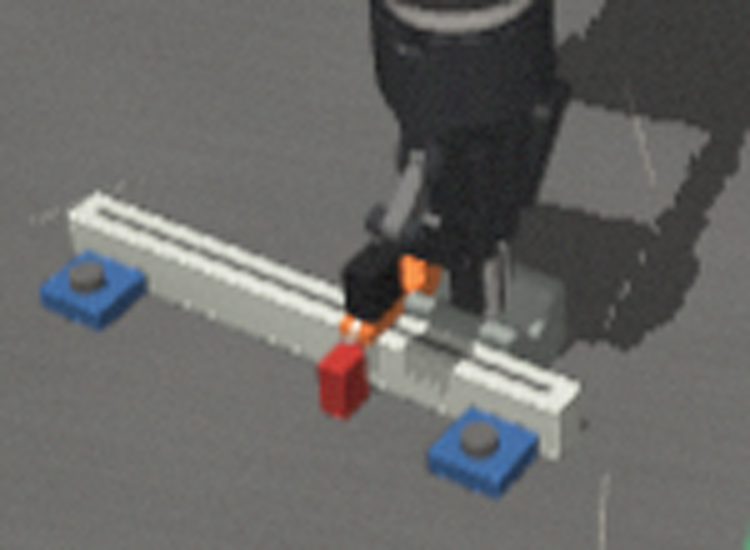

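```bash
python3 - <<'E'
import cv2
p=cv2.imread('pics/w17.png')
cv2.imwrite('pics/w17a.png',cv2.resize(p[225:350,240:400],None,fx=5,fy=4.8,interpolation=cv2.INTER_CUBIC))
from h import *
def ht(f,u,v,k=2):
    a=np.load('pics/%s.npz'%f); m=optics.camera_model('wrist'); T=m['tool_from_camera']; R=Ro.from_quat(a['rot']).as_matrix()
    out=[]
    for vv in range(v-k,v+k+1):
        for uu in range(u-k,u+k+1):
            z=a['d'][vv,uu]
            if z>0: c=z*np.linalg.solve(m['K'],[uu,vv,1]); out.append(a['pos']+R@(T[:3,:3]@c+T[:3,3]))
    o=np.median(out,0);p=o-M;return np.round([p@X*1e3,p@E*1e3,o[2]*1e3],2)
for n,u,v in [('far',361,252),('far',361,275),('far',360,300),('far',360,330),('rob',263,252),('rob',264,275),('rob',265,300),('rob',266,325),('fence',380,160),('fence',380,250)]:
    print(n,ht('w17',u,v))
r.hold(.5);st('hold')
E
```

```text
far [-4.39 95.97 76.05]
far [-4.12 86.91 76.24]
far [-4.09 76.63 76.08]
far [ -6.89  82.97 111.29]
rob [-40.44  96.11  77.77]
rob [-40.36  86.96  78.06]
rob [-40.51  76.95  78.14]
rob [-40.46  66.25  78.  ]
fence [  2.26 128.6   67.85]
fence [ 3.7  94.24 68.19]
hold 31.68 -19.59 70.82 93.4 f [-18.5  -2.5  31.5] -0.0001
```

View pics/w17a.png

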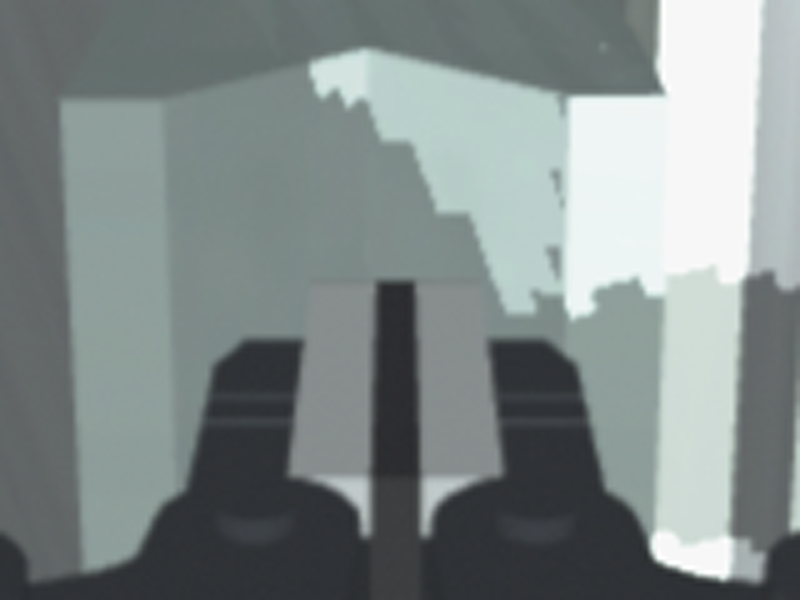

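```bash
cat >> h.py <<'E'
def ht(f,u,v,k=2):
    a=np.load('pics/%s.npz'%f); m=optics.camera_model('wrist'); T=m['tool_from_camera']; R=Ro.from_quat(a['rot']).as_matrix()
    out=[]
    for vv in range(v-k,v+k+1):
        for uu in range(u-k,u+k+1):
            z=a['d'][vv,uu]
            if z>0: c=z*np.linalg.solve(m['K'],[uu,vv,1]); out.append(a['pos']+R@(T[:3,:3]@c+T[:3,3]))
    o=np.median(out,0);p=o-M;return np.round([p@X*1e3,p@E*1e3,o[2]*1e3],2)
E
python3 - <<'E'
from h import *
for u,v in [(280,230),(281,260),(282,300),(358,230),(358,260),(359,290),(380,160),(400,160),(310,340),(350,340),(200,60),(560,100)]: print('w15',u,v,ht('w15',u,v))
for u,v in [(268,256),(268,300),(367,256),(367,290)]: print('w8',ht('w8',u,v))
for u,v in [(100,60),(250,60),(560,80),(560,300)]: print('w17',ht('w17',u,v))
print(Ro.from_quat(r.read_state()['eef_rot']).as_matrix())
E
```

```text
w15 280 230 [-42.93  93.56  76.07]
w15 281 260 [-42.75  78.73  76.42]
w15 282 300 [-42.9   57.46  76.43]
w15 358 230 [-5.85 93.82 76.04]
w15 358 260 [-5.42 78.74 76.54]
w15 359 290 [-4.58 63.25 76.34]
w15 380 160 [  4.28 125.87  68.13]
w15 400 160 [ 13.74 125.85  68.09]
w15 310 340 [-29.08  35.1   76.22]
w15 350 340 [-8.44 35.55 76.08]
w15 200 60 [-86.35 174.46  40.4 ]
w15 560 100 [ 98.76 154.4   39.95]
w8 [-55.17 106.3   85.52]
w8 [-55.8   88.42  85.43]
w8 [-18.2  106.28  85.34]
w8 [-17.79  92.76  85.73]
w17 [-112.88  167.91   40.2 ]
w17 [-49.56 167.61  40.41]
w17 [ 77.9  159.25  39.82]
w17 [94.05 61.53 39.98]
[[ 2.83732839e-01  9.58442708e-01 -2.97195509e-02]
 [ 9.58903372e-01 -2.83596352e-01  8.79961245e-03]
 [ 5.56815367e-06 -3.09949166e-02 -9.99519542e-01]]
```

```bash
python3 - <<'E'
from h import *
a=np.load('pics/w16.npz'); m=optics.camera_model('wrist'); T=m['tool_from_camera']
for u,v in [(308,290),(308,300),(308,312),(332,288),(290,298),(292,304),(288,312),(350,298),(352,306),(355,318),(345,330),(290,330),(275,340)]:
    z=a['d'][v,u]; c=T[:3,:3]@(z*np.linalg.solve(m['K'],[u,v,1]))+T[:3,3]; print(u,v,(c*1e3).round(1))
E
```

```text
308 290 [11.5 -3.8 13.1]
308 300 [11.2 -3.6  4.9]
308 312 [10.9 -3.4 -3.8]
332 288 [11.6  5.1 14.8]
290 298 [  7.5 -10.7  14.7]
292 304 [ 7.4 -9.6  9.8]
288 312 [  7.3 -10.6   3.6]
350 298 [ 7.6 11.9 14.7]
352 306 [ 7.1 12.2  8.7]
355 318 [ 6.9 12.5 -0.3]
345 330 [ 13.1   7.7 -19.8]
290 330 [ 14.2  -7.9 -21.8]
275 340 [ 11.4 -12.1 -22.3]
```

```bash
cat >> h.py <<'E'
th=np.radians(20); Z=np.array([0,0,1.])
QT=Ro.from_matrix(np.c_[np.cross(np.cos(th)*X+np.sin(th)*Z,np.sin(th)*X-np.cos(th)*Z),np.cos(th)*X+np.sin(th)*Z,np.sin(th)*X-np.cos(th)*Z]).as_quat()
def C2T(cx,ch,y):  # far pad corner at fence x=cx, height ch (m) above plate
    d=np.array([np.sin(th),-np.cos(th)]);p=np.array([np.cos(th),np.sin(th)])
    t=np.array([cx,ch])-.0065*p-.025*d; return F(t[0],y,.04+t[1])
E
python3 - <<'E'
from h import *
r.move_straight(F(-.0222,.0706,.0945),speed=.03); st('rel')
r.move_straight(F(-.0225,.0706,.125),speed=.1)
r.move_straight(C2T(-.0150,.060,.0707),QT,speed=.1); r.hold(.1)
st('tilt'); wshot('w18')
r.move_straight(C2T(-.0140,.0385,.0707),speed=.06); r.hold(.1); st('pre'); 
print(C2T(-.0140,.0385,.0707)-M)
E
```

```text
rel 32.07 -22.11 70.58 94.07 f [ 0.2 -0.5 -0.1] -0.0002
tilt 33.23 -28.58 70.67 121.46 f [ 0.5 -1.   0.5] -0.0001
pre 33.89 -28.49 70.77 99.92 f [-0.4  1.1  0.7] -0.0003
[-0.00739846  0.07592801  0.09976918]
```

View pics/w18.png

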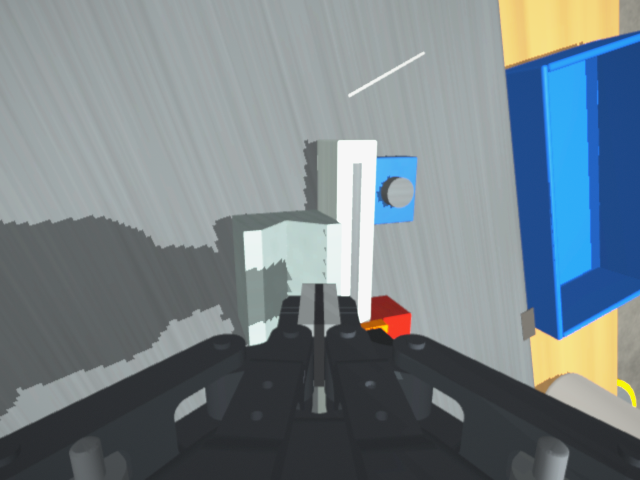

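Tilted tool is over the groove, and the block still lies against the fence. Now the diagonal contact.

```bash
python3 - <<'E'
from h import *
print(r.move_straight(C2T(-.0080,.0281,.0707),speed=.015,max_force=5)); s=st('touch')
p=s['eef_pos']-M; x0,y0,z0=p@X,p@E,p[2]
f0=C2T(-.0080,.0281,.0707)-M
for k in (1,2):
    print(r.move_straight(F(x0+.0012*k,.0706,z0-.0012*k),speed=.02,max_force=45)); r.hold(.15); st(k)
wshot('w19'); print(x0,z0)
E
```

```text
True
touch 34.42 -25.27 70.75 94.32 f [-3.5 -0.5  8. ] 0.0002
False
1 34.82 -24.3 70.78 94.35 f [-8.8 -1.4 11.6] 0.0
False
2 35.22 -23.93 70.8 94.12 f [-17.7  -2.1  23.2] -0.0004
-0.025270168921181745 0.09432199252744962
```

View pics/w19.png

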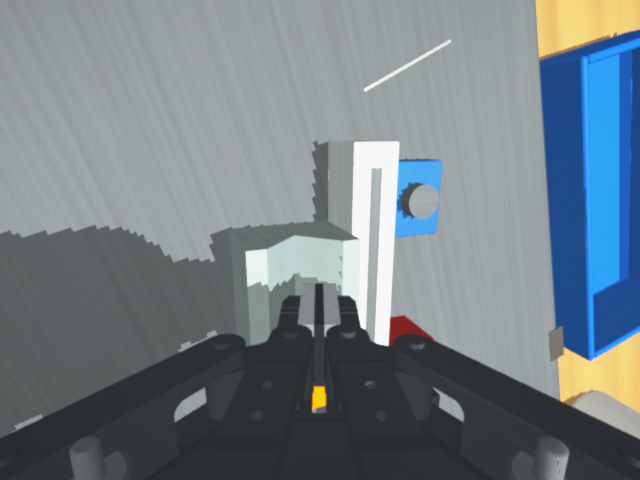

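```bash
python3 - <<'E'
from h import *
for n,u,v in [('rob',257,257),('rob',258,272),('rob',256,300),('rob',254,325),('far',347,244),('far',350,255),('far',351,265),('far',352,290),('far',350,320),('fence',363,160),('fence',362,250),('plate',100,60),('plate',250,60),('plate',480,300)]:
    print(n,ht('w19',u,v))
a=cv2.imread('pics/w19.png');cv2.imwrite('pics/w19a.png',cv2.resize(a[215:355,230:400],None,fx=4.2,fy=4.2,interpolation=cv2.INTER_CUBIC))
st('h')
E
```

```text
rob [-40.8   96.01  77.  ]
rob [-40.63  90.39  76.83]
rob [-41.71  79.52  76.82]
rob [-42.89  69.67  77.07]
far [-5.6  97.   76.08]
far [-4.36 92.67 76.19]
far [-3.75 88.23 76.21]
far [-2.95 77.7  75.9 ]
far [-14.71  78.19 100.07]
fence [  4.07 128.09  68.02]
fence [ 4.86 91.38 68.34]
plate [-86.56 163.14  40.41]
plate [-33.26 166.32  39.99]
plate [98.16 42.26 39.88]
h 35.27 -23.93 70.79 94.14 f [-16.7  -2.8  22.5] -0.0003
```

View pics/w19a.png

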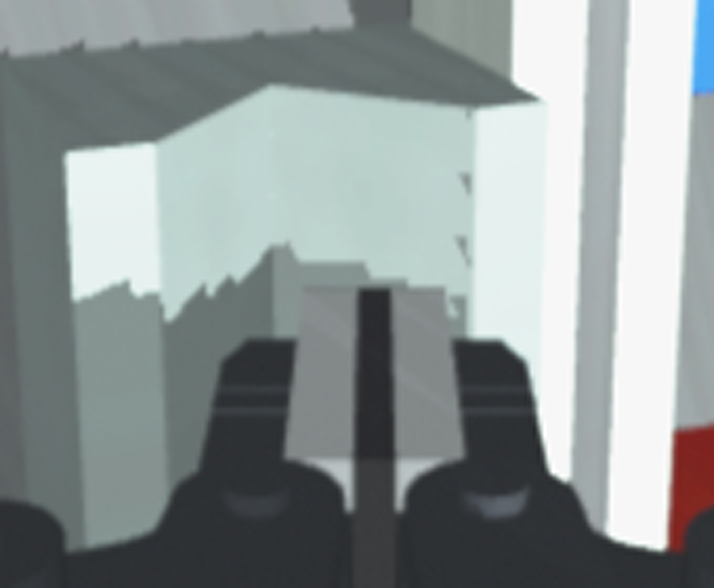

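```bash
python3 - <<'E'
from h import *
for n,u,v in [('rob',252,240),('rob',253,255),('rob',254,300),('rob',255,325),('far',328,228),('far',331,240),('far',332,260),('far',332,280),('fence',345,160),('fence',345,250),('plate',250,60),('plate',480,300)]:
    print(n,ht('w18',u,v))
E
```

```text
rob [-41.88  94.47  75.9 ]
rob [-41.81  87.57  76.06]
rob [-42.38  66.8   76.  ]
rob [-42.58  54.84  76.23]
far [-7.45 96.72 76.06]
far [-6.03 91.08 76.3 ]
far [-5.48 81.35 76.23]
far [-5.08 71.38 76.03]
fence [  3.73 126.16  68.2 ]
fence [ 4.84 82.88 68.15]
plate [-32.64 171.09  40.31]
plate [120.96  26.02  39.94]
```

The push tips the block, because friction holds its foot about 0.6 mm off the fence. I'll push it low on its robot side first to get it truly flush, then repeat the diagonal groove push.

```bash
cat >> h.py <<'E'
_y=E;_z=np.sin(th)*X-np.cos(th)*Z
QS=Ro.from_matrix(np.c_[np.cross(_y,_z),_y,_z]).as_quat()
def S2T(cx,ch,y):
    d=np.array([np.sin(th),-np.cos(th)]);p=np.array([np.cos(th),np.sin(th)])
    t=np.array([cx,ch])-.0113*p-.025*d; return F(t[0],y,.04+t[1])
E
python3 - <<'E'
from h import *
r.move_straight(F(-.0255,.0707,.0955),speed=.03)
r.move_straight(F(-.034,.0707,.125),speed=.1)
r.reach(S2T(-.062,.075,.0706),QS); st('re')
r.move_straight(S2T(-.062,.014,.0706),speed=.12); r.hold(.1); st('low')
print(r.move_straight(S2T(-.0475,.014,.0706),speed=.03,max_force=6)); 
print(r.move_straight(S2T(-.038,.014,.0706),speed=.01,max_force=9)); st('push')
r.hold(.1); st('h'); wshot('w20')
E
```

```text
re 37.39 -81.14 70.55 134.3 f [-0.2 -0.3  0.3] -0.0004
low 38.15 -80.53 70.77 74.6 f [0.8 0.6 0. ] 0.0003
False
True
push 39.38 -63.01 70.39 72.83 f [-0.  -0.2  0.4] 0.0001
h 39.48 -63.1 70.36 72.63 f [-0.4  1.3  0.1] -0.0001
```

View pics/w20.png

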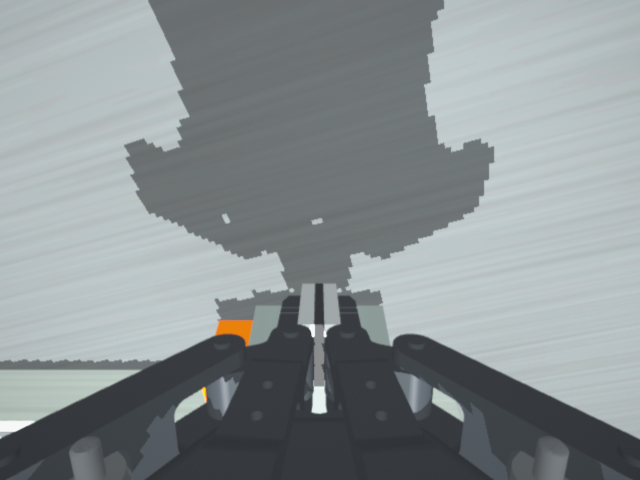

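```bash
python3 - <<'E'
from h import *
for k in range(1,5):
    print(r.move_straight(F(-.0628+.001*k,.0706,.0744),speed=.012,max_force=25)); r.hold(.15); st(k)
E
```

```text
False
1 40.02 -62.6 70.41 73.81 f [-3.3 -0.6 -1. ] 0.0003
False
2 40.42 -62.44 70.4 73.71 f [-8.4  0.4  0.2] 0.0001
False
3 40.82 -62.29 70.41 73.66 f [-13.1   0.3   4.1] -0.0002
False
4 41.22 -62.18 70.38 73.6 f [-17.    0.3   7.8] 0.0001
```

```bash
python3 - <<'E'
from h import *
r.move_straight(F(-.072,.0706,.076),speed=.08)
r.move_straight(F(-.076,.0706,.135),speed=.15)
r.reach(C2T(-.0150,.060,.0707),QT); r.hold(.1); st('tilt'); wshot('w21')
r.move_straight(C2T(-.0140,.0385,.0707),speed=.06); r.hold(.1); st('pre')
print(r.move_straight(C2T(-.0080,.0260,.0707),speed=.015,max_force=5)); st('touch')
E
python3 - <<'E'
from h import *
for n,u,v in [('rob',252,240),('rob',253,255),('rob',254,300),('far',328,228),('far',331,240),('far',332,260)]:
    print(n,ht('w21',u,v))
E
```

```text
tilt 43.54 -29.83 70.67 121.01 f [-0.   0.1  0.4] 0.0001
pre 44.2 -28.48 70.75 99.91 f [ 0.7 -0.   0.1] -0.0001
True
touch 44.77 -25.43 70.71 93.61 f [-3.2 -0.8  7. ] -0.0001
rob [-43.34  94.51  76.1 ]
rob [-43.26  87.89  76.16]
rob [-43.81  67.23  76.26]
far [-8.55 96.52 75.26]
far [-7.41 91.11 75.76]
far [-6.74 81.55 76.19]
```

View pics/w21.png

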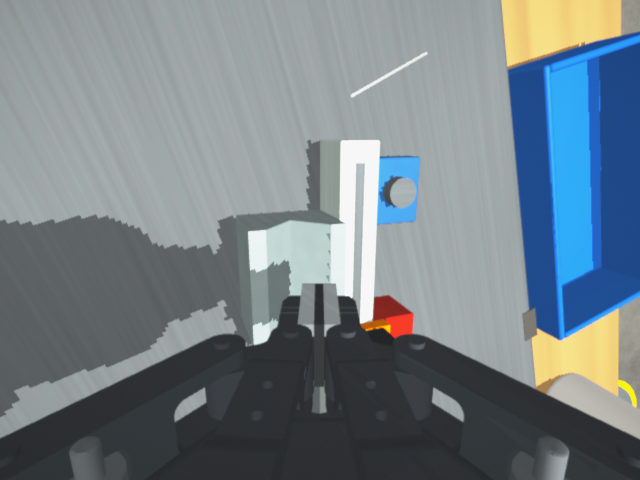

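```bash
python3 - <<'E'
from h import *
for k in (1,2):
    print(r.move_straight(F(-.0252+.0012*k,.0704,.0935-.0012*k),speed=.02,max_force=45)); r.hold(.15); st(k)
wshot('w22')
a=cv2.imread('pics/w22.png');cv2.imwrite('pics/w22a.png',cv2.resize(a[215:355,230:400],None,fx=4.2,fy=4.2,interpolation=cv2.INTER_CUBIC))
for n,u,v in [('rob',257,257),('rob',258,272),('rob',256,300),('rob',254,325),('far',347,244),('far',350,255),('far',351,265),('far',352,290),('fence',365,160),('fence',364,250)]:
    print(n,ht('w22',u,v))
E
```

```text
False
1 45.17 -24.98 70.73 93.46 f [-11.8   0.5  14.5] 0.0003
False
2 45.58 -24.66 70.77 93.27 f [-20.9  -2.4  25.6] 0.0001
rob [-41.39  96.01  76.12]
rob [-41.29  90.3   75.9 ]
rob [-42.59  79.85  76.28]
rob [-43.68  69.77  76.11]
far [-6.84 97.25 75.98]
far [-5.26 92.56 76.02]
far [-4.87 88.51 76.11]
far [-4.1  77.86 76.12]
fence [  3.81 128.19  68.08]
fence [ 4.6  91.57 68.18]
```

View pics/w22a.png

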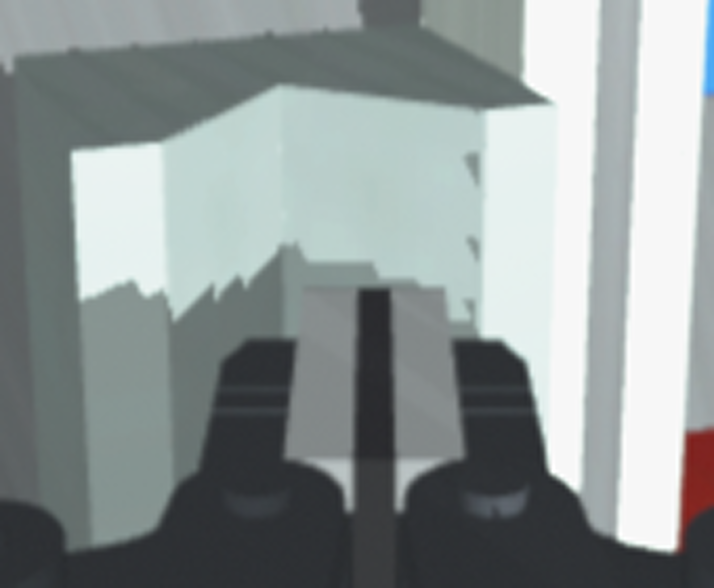

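```bash
python3 - <<'E'
from h import *
A=lambda u,v:(230+(u+.5)/4.2-.5,215+(v+.5)/4.2-.5)
def fr(p):p=p-M;return np.round([p@X*1e3,p@E*1e3],2)
for n,pt,h in [('far left corner',A(555,102),.076),('land inner L',A(484,107),.076),('rob inner',A(163,142),.076),('rob left corner',A(72,150),.076),('rob edge low',A(91,540),.076),('inner rob low',A(172,440),.076),('far inner low',A(479,330),.076)]: print(n,fr(ww('w22',*pt,h)))
shot('top','top6');shot('scene','scene7')
a=cv2.imread('pics/scene7.png');cv2.imwrite('pics/scene7a.png',cv2.resize(a[240:350,200:320],None,fx=6.5,fy=5.4,interpolation=cv2.INTER_CUBIC))
a=cv2.imread('pics/top6.png');cv2.imwrite('pics/top6a.png',cv2.resize(a[105:195,295:445],None,fx=5.3,fy=5.3,interpolation=cv2.INTER_CUBIC))
st('h')
E
```

```text
far left corner [-0.51 98.73]
land inner L [-7.64 98.92]
rob inner [-37.21  98.64]
rob left corner [-44.88  98.73]
rob edge low [-45.01  62.43]
inner rob low [-37.38  70.9 ]
far inner low [-7.72 77.12]
h 45.73 -24.66 70.75 93.25 f [-20.9  -1.3  26.1] -0.0002
```

View pics/scene7a.png

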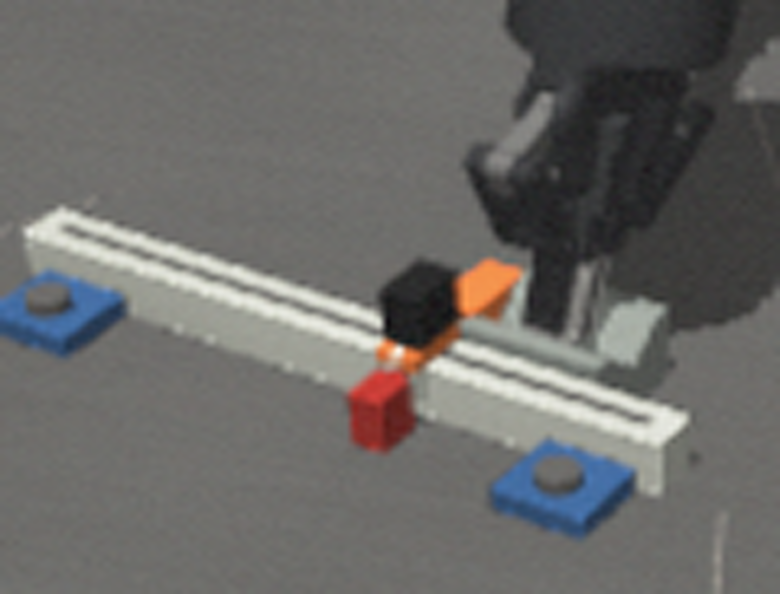

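View pics/top6a.png

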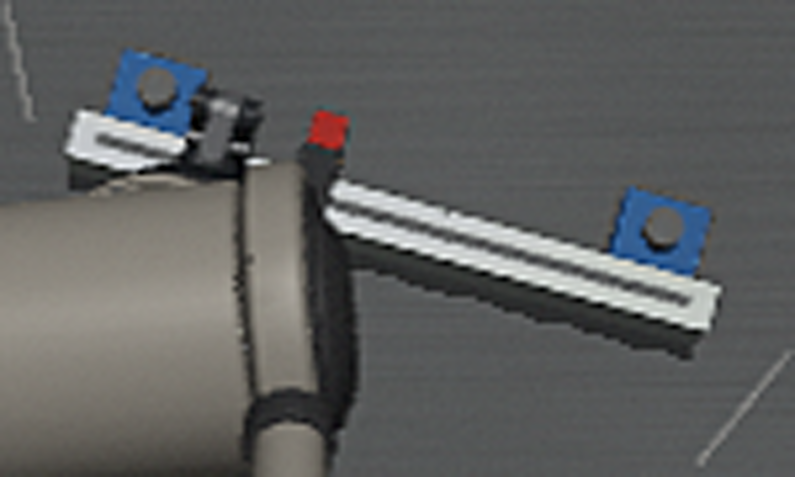

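```bash
python3 - <<'E'
from h import *
r.hold(.3); st('final'); r.finish_job()
E
```

```text
final 46.02 -24.65 70.73 93.23 f [-21.2  -0.5  26.6] -0.0003
the job is handed in; nothing more can be done
```

I handed the job in at 46.0 s, with the V-block seated and the diagonal push still held.

**Stop:** I slid it along the fence by its grip. Measured after release, its centre was at 34.6 mm along the fence and the pointer at 34.9 mm, about 0.35 mm short. I did not measure it again later; the last side view still shows its white line at the pointer.

**V-block:** I carried it in, touched it gently to the stop and set it against the fence. Two earlier pushes failed my checks: one while gripping the block, one in the groove. Both tipped it 1–3° (robot side lifted), because its foot was about 0.5 mm off the fence. I pushed it flush low on its robot side with about 17 N. Then I made the final diagonal push with the closed fingertips on the groove flank.

**Last checks while pushing:**
- **Push:** about 21 N into the fence and 27 N down.
- **Flat:** both lands are at 76.0–76.1 mm, so the block lies flat on the plate.
- **Flush:** the long side runs parallel to the fence. One corner reads 0.5 mm off the face, but the opposite side sits at 44.9–45.0 mm for a 45 mm block. I put that down to reading error.
- **Butted:** the far end is at 98.7 mm, against 98.6 mm expected when touching the stop. Any gap is about 0.1–0.2 mm, which is within measurement error. I could not see the joint directly at the end.
- **Other objects:** I never moved near the mandrel, ring or nuts, but I did not check them in a final picture.

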